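Sweep the loose nuts into the parts tray

ROBOT

A 6-joint arm with a two-finger parallel gripper is mounted at the origin on the work surface. World frame = base frame: x ahead of the robot, y to its left, z up, the work surface at z = 0. Lengths are in mm, angles in rad, forces in N, time in s.
With the tool pointing down it reaches from about 350 to 975 mm from the base axis. Payload 7.1 kg.
Tool frame: the origin (TCP) lies between the finger pads; the fingertips stand 19 mm ahead of it and the grasp point (between the pads) is the TCP (ctrl.tcp_to_tips is the distance from the TCP to the fingertips, in mm); z points along the fingers, y is the line along which they close (so a half turn about z gives the same grasp; the last joint's range is limited). The gripper opens to 88 mm and grips with 3 to 60 N. Pads are 20 mm wide; open, the fingers measure 115 mm over their backs; the gripper's body (75 mm by 178 mm) begins 61 mm behind the grasp point.
Start: joints at [1.113, 0.423, 1.63, -0, 1.089, -0.019], TCP at [265.501, 565.786, 241.675] pointing down, gripper open.
Joint ranges: [-3, 3], [-0.9, 2.11], [0.09, 2.58], [-1.31, 4.45], [0.11, 2.69], [-2.54, 2.54]. Speed limits (rad/s): [2.39, 2.39, 3.01, 3.14, 3.14, 3.14].

INTERFACE

Orientations are given as a rotation vector (axis times angle).
In Python, from workcell import status, optics, ctrl gives the robot as it stands. The module is installed in compiled form; this text tells all that it offers.
- The arm moves only by the shell command python3 -m inch 'ROWS'. ROWS is JSON, a list that holds one entry, the list of rows, each a list of 7 numbers: the shift along the tool's x, y, z in mm, then the turn, a rotation vector about the tool's x, y, z in rad, then the opening in per cent of the stroke, from 0 (shut) to 100 (fully open). A call has 1 to 20 rows; each row is the pose to reach, as a shift and turn from the pose commanded when the call began, along the tool's axes at that moment; what a row does not reach only later rows make up. A row lasts 1/10 s, in which the tool goes at most 50 mm and 8.59 degrees, less where a joint would pass 70% of its speed; a pose out of reach is approached as far as the arm can. A call with a gripper value outside its range is refused whole. The fingers move at their own pace and stop on an object; the grip force is fixed at half the most. Time passes only in rows, so rows that repeat a pose let the fingers close. It gives the time, the measured TCP pose, the force, the opening and the grip force at its end, in the units of the state.
- status.get_obs(): the state, without advancing time (a new reading comes with each control period).
- optics.get_image(name): name is "scene" or "top" or "wrist"; returns a dict with "frame" (384x512x3 uint8, red, green, blue), "fx", "fy", "cx", "cy" (pixels), "rvec" (rotation vector, rad) and "tvec" (3), from world to camera coordinates, as OpenCV has them; the wrist camera has in their place "hand_eye" (4x4, takes a point from camera to tool coordinates, whose origin is the TCP and whose axes are the flange's). Camera axes: x right, y down, z forward; pixel columns grow to the right and rows downward; lengths in mm; the calibration is good to about 2 mm. A picture is of the moment at which its call begins: read the wrist's pose just before it. There is no depth.
- ctrl.close_job(): hands the job in; it is judged then, once.
The state is a dict: "t": time; "qpos": joint angles; "qvel": joint speeds; "joint_torque": joint torques, N m; "ee_pos": TCP position; "orientation": TCP orientation; "ft_force": force on the tool from outside, world axes, zero at the start; "moment": the same for the moment, N m; "width": finger opening in mm; "grasp_force": force on a finger pad.
Only numpy, scipy, OpenCV 4.12 (cv2) and the standard library are available. Lean on these libraries where they do the work, as an engineer would, in place of code of your own. Each camera call takes 0.05 s, during which the arm holds its last target. There are 200 camera calls.

TASK

Clear the loose hardware: with your fingertips, sweep the three hex nuts (brass, dark steel and red) along the bench and in through the open side of the blue three-sided tray, until each lies flat and wholly inside its walls. Only slide the nuts, never pick them up or tip them. Leave the yellow tin that stands among them, and everything else on the bench, where it is.

Things in the scene. Friction and masses are not known exactly. Their poses are not given: they have to be found in the camera images.
- tray: blue three-sided tray fixed to the bench: side and back walls 6 mm thick, 25 mm high; fourth side (mouth) open, no lip, floor level with the bench. Inside 160 mm long in its x (mouth at -80, back wall at +80 mm), 200 mm wide in its y (-100 to +100). Origin: centre of the floor, at bench height; +x points from mouth to back wall. The mouth faces roughly to the robot's right, towards the nuts.
- tray_mouth (a point): middle of the tray's open side, at bench height (80 mm from the tray's origin along its -x)
- nut_brass: brass-coloured hex nut lying flat on the bench: 42 mm across flats (48 mm across corners), 22 mm high, 140 g nominal. Origin: centre of its underside; z up. It slides freely when pushed from the side.
- nut_steel: dark steel hex nut lying flat on the bench: 42 mm across flats (48 mm across corners), 22 mm high, 140 g nominal. Origin: centre of its underside; z up. It slides freely when pushed from the side.
- nut_red: red anodised hex nut lying flat on the bench: 42 mm across flats (48 mm across corners), 22 mm high, 140 g nominal. Origin: centre of its underside; z up. It slides freely when pushed from the side.
- tin: small yellow tin with a black lid, 52 mm diameter, 45 mm high, standing loose among the nuts; leave it alone. Origin: centre of its underside.
- hammer: red hammer lying on the bench to the robot's right, 300 mm long along its x axis; leave alone. Origin: under its middle.
- screwdriver: screwdriver with orange handle lying far out on the bench, 200 mm long along its x axis; leave alone
- spray: white spray can with blue cap and blue band standing to the robot's left beyond the tray, 60 mm diameter, 190 mm high; leave alone. Origin: centre of its underside.
- wrench: dark steel wrench lying on the bench to the robot's right, between hammer and nuts, 150 mm long along its x axis, under 15 mm high; leave alone

How it is judged:
By the outcome, as a careful person would: the job done as asked, in the order asked, and still so for the second after the job is handed in, with the robot touching nothing.
It also fails if it takes over 61 s, if anything falls off the work surface, if the arm or the gripper's body presses on something with over 40 N, if the wrist force passes 120 N, or if a joint passes its speed limit or range.

## Working session

There is one attempt and no reset: what is moved stays moved. The work goes in short steps, Python scripts to look and compute and a shell command to move; the robot and the scene stay as the last step left them, time stands still between calls to the robot, and variables do not carry over. Pictures are saved under pics/ and viewed, at most 10 in all, crops included, and the job is handed in when it is done.

```bash
mkdir -p pics; cat > h.py <<'E'
import numpy as np, cv2
from workcell import status, optics, ctrl
from scipy.spatial.transform import Rotation as R
def shot(n,f):
    d=optics.get_image(n); cv2.imwrite('pics/'+f,cv2.cvtColor(d['frame'],cv2.COLOR_RGB2BGR)); return d
def ray(d,u,v,z):
    Rm=cv2.Rodrigues(np.array(d['rvec'],float))[0]; t=np.array(d['tvec'],float)
    r=Rm.T@np.array([(u-d['cx'])/d['fx'],(v-d['cy'])/d['fy'],1]); o=-Rm.T@t
    return (o+r*(z-o[2])/r[2]).round(1)
E
python3 - <<'E'
from h import *
import pickle
d=shot('top','t0.png'); pickle.dump(d,open('t0.pkl','wb'))
i=cv2.imread('pics/t0.png'); cv2.imwrite('pics/t0b.png',cv2.resize(i,(800,600),interpolation=cv2.INTER_CUBIC))
o=status.get_obs(); print(o['t'],o['ee_pos'],R.from_rotvec(o['orientation']).as_matrix().round(3),o['width'],ctrl.tcp_to_tips)
for p in [(0,0),(512,0),(0,384),(512,384)]: print(ray(d,*p,0))
E
```

```text
0.05 [265.28107423 565.3380843  240.93247245] [[-0.905  0.425 -0.001]
 [ 0.425  0.905 -0.001]
 [ 0.    -0.001 -1.   ]] 87.93574873867512 19.0
[1224.2  942.7    0. ]
[1253.4 -757.1    0. ]
[ 24.9 823.6   0. ]
[  35.9 -665.6    0. ]
```

View pics/t0b.png

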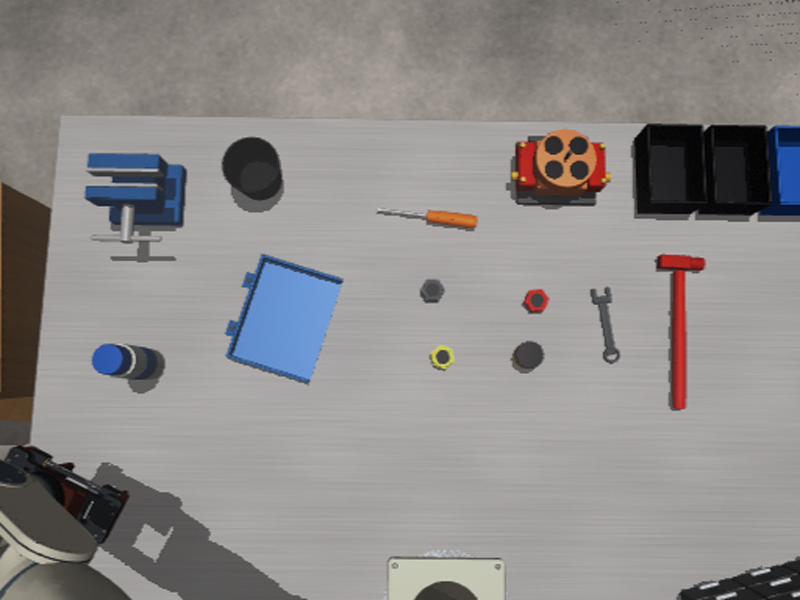

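The top view shows the tray at about (285,320) with its mouth facing right. Steel is at (431,290), brass at (442,357), red at (536,300), the tin at (528,355) and the wrench at (605,325). I'll enlarge that area.

```bash
python3 - <<'E'
import cv2
i=cv2.imread('pics/t0.png')[155:250,140:400]; cv2.imwrite('pics/c.png',cv2.resize(i,None,fx=3,fy=3,interpolation=cv2.INTER_CUBIC))
E
```

```text
(no output)
```

View pics/c.png

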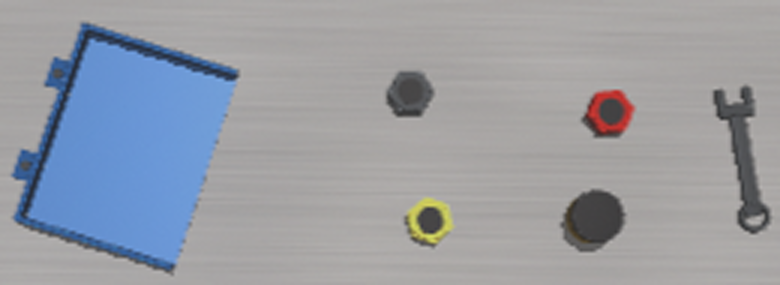

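The crop shows these pixel positions. Tray wall-top corners: (82,24), (238,73), (172,270), (17,218). Nut tops: steel (411,92), red (611,111), brass (431,221). Tin lid: (597,216). Wrench: from (718,95) to (752,218).

```bash
python3 - <<'E'
from h import *
import pickle
d=pickle.load(open('t0.pkl','rb'))
P=lambda x,y,z: ray(d,140+(x-1)/3,155+(y-1)/3,z)
c=[P(*p,25)[:2] for p in [(82,24),(238,73),(172,270),(17,218)]]
for n,a in zip(['backL','mouthFar','mouthNear','backNear'],c): print(n,a)
mf,mn,bn,bf=c[1],c[2],c[3],c[0]
print('lens',[np.linalg.norm(c[i]-c[(i+1)%4]).round(1) for i in range(4)])
x=(bf+bn-mf-mn); print('tray yaw',np.arctan2(x[1],x[0]), 'y dir',np.arctan2(*(mf-mn)[::-1]),'mouth',(mf+mn)/2)
for n,p in dict(steel=(411,92,22),red=(611,111,22),brass=(431,221,22),tin=(597,216,45),wr1=(718,95,10),wr2=(752,218,10)).items(): print(n,P(*p))
E
```

```text
backL [678.6 364.3]
mouthFar [629.7 203.8]
mouthNear [430.2 264.3]
backNear [480.1 420.6]
lens [np.float64(167.8), np.float64(208.5), np.float64(164.1), np.float64(206.3)]
tray yaw 1.268486708230637 y dir -0.29444323172845543 mouth [529.95 234.05]
steel [612.8  27.5  22. ]
red [ 595.6 -176.4   22. ]
brass [481.8   6.7  22. ]
tin [ 487.2 -156.    45. ]
wr1 [ 615.4 -289.6   10. ]
wr2 [ 489.2 -320.6   10. ]
```

```bash
cat >> h.py <<'E'
M=np.array([530,234.]); yaw=1.273; T=np.array([np.cos(yaw),np.sin(yaw)]); N=np.array([-T[1],T[0]])
def w(tx,ty): return M+(tx+80)*T+ty*N
def tr(p): p=np.array(p[:2])-M; return (p@T-80).round(1),(p@N).round(1)
def go(x,y,z,a):
    o=status.get_obs(); A=R.from_rotvec(o['orientation'])
    X=np.array([np.cos(a),np.sin(a),0]); Z=np.array([0,0,-1.]); B=R.from_matrix(np.c_[X,np.cross(Z,X),Z])
    print('from',np.round(o['ee_pos'],1),'shift',A.inv().apply(np.array([x,y,z])-o['ee_pos']).round(1),'turn',(A.inv()*B).as_rotvec().round(4))
def plan(nut,goal,back=60):
    n=np.array(nut,float); g=w(*goal); v=g-n; a=np.arctan2(v[1],v[0]); u=v/np.linalg.norm(v)
    s=n-back*u; print('dir',a.round(4),'start',s.round(1),'push len (TCP)',(np.linalg.norm(v)+back-28).round(1)); return s,a
E
python3 - <<'E'
from h import *
for n,p in dict(brass=(481.8,6.7),steel=(612.8,27.5),red=(595.6,-176.4)).items(): print(n,tr(p))
s,a=plan((481.8,6.7),(40,62)); go(*s,120,a)
plan((612.8,27.5),(45,5)); plan((595.6,-176.4),(-10,-20))
E
```

```text
brass (np.float64(-311.4), np.float64(-20.6))
steel (np.float64(-253.1), np.float64(-139.7))
red (np.float64(-453.1), np.float64(-183.1))
dir 1.5039 start [477.8 -53.2] push len (TCP) 393.0
from [265.3 565.3 240.9] shift [-455.1 -469.5  121.6] turn [-1.3000e-03  9.0000e-04  1.1989e+00]
dir 1.725 start [622.  -31.8] push len (TCP) 363.4
dir 1.6258 start [ 598.9 -236.3] push len (TCP) 504.2
```

```bash
python3 -m inch '[[[-455,-469.5,121.5,0,0,1.199,34],[-455,-469.5,121.5,0,0,1.199,34],[-455,-469.5,121.5,0,0,1.199,34],[-455,-469.5,121.5,0,0,1.199,34],[-455,-469.5,121.5,0,0,1.199,34],[-455,-469.5,121.5,0,0,1.199,34],[-455,-469.5,121.5,0,0,1.199,34],[-455,-469.5,121.5,0,0,1.199,34],[-455,-469.5,121.5,0,0,1.199,34],[-455,-469.5,121.5,0,0,1.199,34],[-455,-469.5,121.5,0,0,1.199,34],[-455,-469.5,121.5,0,0,1.199,34],[-455,-469.5,121.5,0,0,1.199,34],[-455,-469.5,121.5,0,0,1.199,34],[-455,-469.5,121.5,0,0,1.199,34],[-455,-469.5,121.5,0,0,1.199,34],[-455,-469.5,121.5,0,0,1.199,34],[-455,-469.5,121.5,0,0,1.199,34],[-455,-469.5,121.5,0,0,1.199,34]]]'
python3 - <<'E'
from h import *
s,a=plan((481.8,6.7),(40,62)); go(*s,25,a); d=shot('wrist','w1.png'); print(d['hand_eye'])
E
```

```text
t: 1.95
ee_pos: [477.8, -51.5, 120.5]
orientation: [2.293, 2.148, 0.0]
ft_force: [-0.4, -0.3, 0.3]
width: 29.9
grasp_force: 0.0
dir 1.5039 start [477.8 -53.2] push len (TCP) 393.0
from [477.8 -51.5 120.5] shift [-1.7  0.  95.5] turn [ 0.0003 -0.      0.0017]
[[-7.16193317e-04 -9.63230574e-01 -2.68675174e-01  7.29013398e+01]
 [ 9.99999704e-01 -7.65757655e-04  7.96801582e-05 -2.50719228e-01]
 [-2.82490435e-04 -2.68675037e-01  9.63230837e-01 -1.43760257e+02]
 [ 0.00000000e+00  0.00000000e+00  0.00000000e+00  1.00000000e+00]]
```

View pics/w1.png

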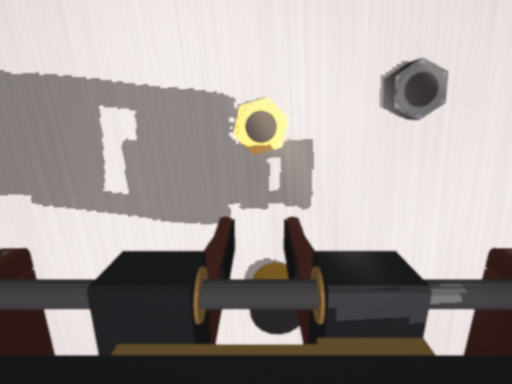

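The wrist view shows brass at (261,125), on the tool axis at u≈256. The tin is behind the fingers and clear of them. I'll lower the fingertips and push.

```bash
python3 -m inch '[[[0,0,48,0,0,0,34],[0,0,90,0,0,0,34],[0,0,95,0,0,0,34],[10,0,95,0,0,0,34],[20,0,95,0,0,0,34],[30,0,95,0,0,0,34],[40,0,95,0,0,0,34],[52,0,95,0,0,0,34],[64,0,95,0,0,0,34],[76,0,95,0,0,0,34],[88,0,95,0,0,0,34],[100,0,95,0,0,0,34],[112,0,95,0,0,0,34],[124,0,95,0,0,0,34],[136,0,95,0,0,0,34],[148,0,95,0,0,0,34],[160,0,95,0,0,0,34],[172,0,95,0,0,0,34],[180,0,95,0,0,0,34],[182,0,95,0,0,0,34]]]'
python3 - <<'E'
from h import *
s,a=plan((481.8,6.7),(40,62)); g=w(40,62); go(g[0]-28*np.cos(a),g[1]-28*np.sin(a),25,a); shot('wrist','w2.png')
E
```

```text
t: 4.0
ee_pos: [490.2, 130.1, 25.1]
orientation: [2.294, 2.147, 0.0]
ft_force: [-0.5, -2.7, 1.7]
width: 29.9
grasp_force: 1.3
dir 1.5039 start [477.8 -53.2] push len (TCP) 393.0
from [490.2 130.1  25.1] shift [2.093e+02 1.000e-01 1.000e-01] turn [ 0.0002 -0.0002  0.0008]
```

View pics/w2.png

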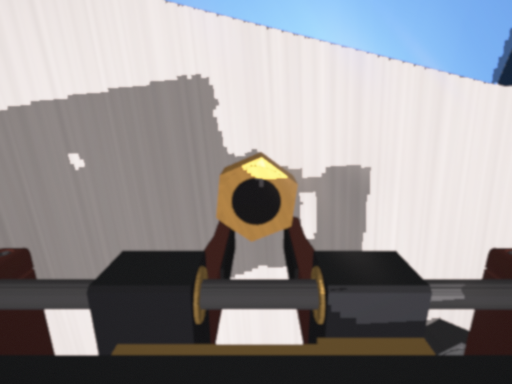

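Brass at (256,200) is cradled between the two fingertips, with the tray mouth ahead. I'll keep pushing.

```bash
python3 -m inch '[[[6,0,0,0,0,0,34],[16,0,0,0,0,0,34],[28,0,0,0,0,0,34],[40,0,0,0,0,0,34],[52,0,0,0,0,0,34],[64,0,0,0,0,0,34],[76,0,0,0,0,0,34],[88,0,0,0,0,0,34],[100,0,0,0,0,0,34],[112,0,0,0,0,0,34],[124,0,0,0,0,0,34],[136,0,0,0,0,0,34],[148,0,0,0,0,0,34],[160,0,0,0,0,0,34],[172,0,0,0,0,0,34],[184,0,0,0,0,0,34],[194,0,0,0,0,0,34],[202,0,0,0,0,0,34],[206,0,0,0,0,0,34],[207,0,0,0,0,0,34]]]'
python3 -m inch '[[[-10,0,0,0,0,0,34],[-15,0,-45,0,0,0,34],[-15,0,-75,0,0,0,34],[-15,0,-75,0,0,0,34]]]'
python3 - <<'E'
from h import *
import pickle
d=shot('top','t1.png'); i=cv2.imread('pics/t1.png')[155:250,140:400]; cv2.imwrite('pics/c1.png',cv2.resize(i,None,fx=3,fy=3,interpolation=cv2.INTER_CUBIC))
s,a=plan((612.8,27.5),(45,5)); go(*s,100,a)
E
```

```text
t: 6.05
ee_pos: [504.0, 336.0, 25.2]
orientation: [2.294, 2.146, 0.0]
ft_force: [1.0, -1.6, 0.5]
width: 30.0
grasp_force: 0.5
t: 6.45
ee_pos: [505.3, 320.9, 104.1]
orientation: [2.295, 2.144, 0.01]
ft_force: [1.7, -0.1, -0.3]
width: 30.2
grasp_force: 0.0
dir 1.725 start [622.  -31.8] push len (TCP) 363.4
from [504.2 320.4 102.2] shift [-343.4  141.4    1.9] turn [ 0.0036 -0.002  -0.2221]
```

View pics/c1.png

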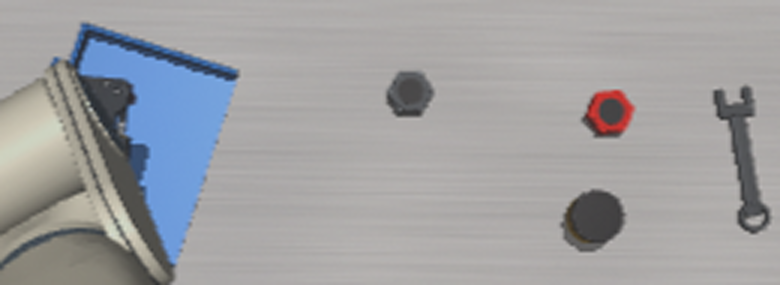

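The arm hides brass, but everything else is where it was. Steel is next.

```bash
python3 -m inch '[[[-343,141.5,0,0,0,-0.222,34],[-343,141.5,0,0,0,-0.222,34],[-343,141.5,0,0,0,-0.222,34],[-343,141.5,0,0,0,-0.222,34],[-343,141.5,0,0,0,-0.222,34],[-343,141.5,0,0,0,-0.222,34],[-343,141.5,0,0,0,-0.222,34],[-343,141.5,0,0,0,-0.222,34],[-343,141.5,0,0,0,-0.222,34],[-343,141.5,0,0,0,-0.222,34],[-343,141.5,0,0,0,-0.222,34],[-343,141.5,0,0,0,-0.222,34],[-343,141.5,0,0,0,-0.222,34]]]'
python3 - <<'E'
from h import *
s,a=plan((612.8,27.5),(45,5)); go(*s,25,a)
shot('wrist','w3.png')
d=shot('top','t2.png'); i=cv2.imread('pics/t2.png')[155:250,140:400]; i=cv2.resize(i,None,fx=2,fy=2,interpolation=cv2.INTER_CUBIC)
j=cv2.imread('pics/w3.png'); i=cv2.copyMakeBorder(i,0,0,0,max(0,512-i.shape[1]),cv2.BORDER_CONSTANT)[:,:512]
cv2.imwrite('pics/m3.png',np.vstack([i,j]))
E
```

```text
t: 7.8
ee_pos: [620.8, -29.9, 100.1]
orientation: [-2.04, -2.388, 0.0]
ft_force: [-0.2, 0.4, -0.7]
width: 29.8
grasp_force: 0.0
dir 1.725 start [622.  -31.8] push len (TCP) 363.4
from [620.8 -29.9 100.1] shift [-2.1  0.9 75.1] turn [-0.0004 -0.0001  0.0025]
```

View pics/m3.png

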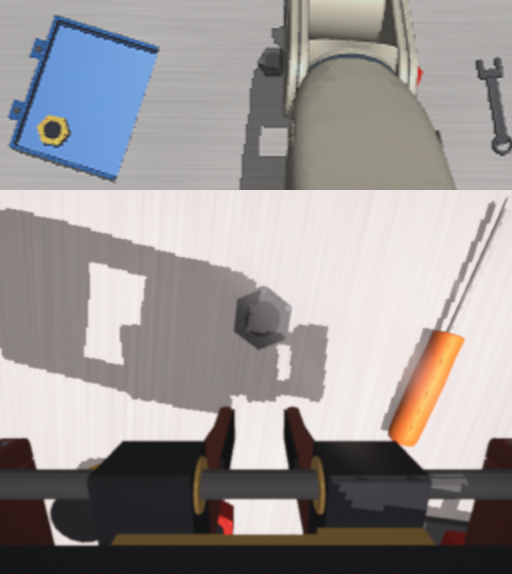

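Brass is inside the tray at (53,130). Steel sits just to the right of the tool axis at u≈263, so I'll shift 2 mm in tool y and push.

```bash
python3 -m inch '[[[0,2,45,0,0,0,34],[0,2,72,0,0,0,34],[0,2,75,0,0,0,34],[10,2,75,0,0,0,34],[20,2,75,0,0,0,34],[30,2,75,0,0,0,34],[40,2,75,0,0,0,34],[52,2,75,0,0,0,34],[64,2,75,0,0,0,34],[76,2,75,0,0,0,34],[88,2,75,0,0,0,34],[100,2,75,0,0,0,34],[112,2,75,0,0,0,34],[124,2,75,0,0,0,34],[136,2,75,0,0,0,34],[148,2,75,0,0,0,34],[160,2,75,0,0,0,34],[170,2,75,0,0,0,34],[176,2,75,0,0,0,34],[178,2,75,0,0,0,34]]]'
python3 -m inch '[[[6,0,0,0,0,0,34],[16,0,0,0,0,0,34],[28,0,0,0,0,0,34],[40,0,0,0,0,0,34],[52,0,0,0,0,0,34],[64,0,0,0,0,0,34],[76,0,0,0,0,0,34],[88,0,0,0,0,0,34],[100,0,0,0,0,0,34],[112,0,0,0,0,0,34],[124,0,0,0,0,0,34],[136,0,0,0,0,0,34],[148,0,0,0,0,0,34],[158,0,0,0,0,0,34],[167,0,0,0,0,0,34],[174,0,0,0,0,0,34],[179,0,0,0,0,0,34],[182,0,0,0,0,0,34],[182,0,0,0,0,0,34]]]'
python3 - <<'E'
from h import *
o=status.get_obs(); print(tr(o['ee_pos'])); shot('wrist','w4.png')
E
```

```text
t: 9.9
ee_pos: [595.4, 145.8, 25.1]
orientation: [-2.042, -2.387, 0.0]
ft_force: [0.8, -3.1, 1.9]
width: 29.7
grasp_force: 1.5
t: 11.8
ee_pos: [567.5, 325.3, 25.1]
orientation: [-2.043, -2.387, -0.0]
ft_force: [1.3, -1.1, 0.5]
width: 29.8
grasp_force: 0.0
(np.float64(18.3), np.float64(-9.1))
```

View pics/w4.png

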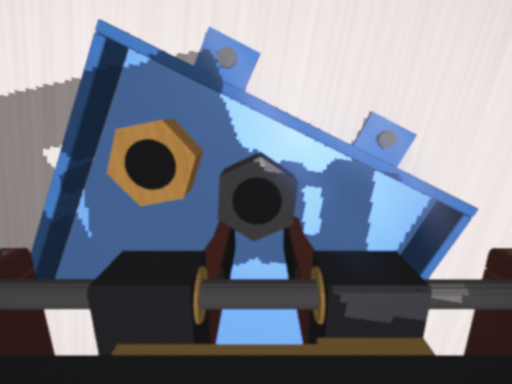

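Steel (257,200) and brass (150,163) both lie flat inside the tray. I'll back off, lift, and go for red.

```bash
python3 -m inch '[[[-10,0,0,0,0,0,34],[-15,0,-45,0,0,0,34],[-15,0,-80,0,0,0,34],[-15,0,-80,0,0,0,34]]]'
python3 - <<'E'
from h import *
s,a=plan((595.6,-176.4),(-8,-18)); go(*s,105,a)
E
```

```text
t: 12.25
ee_pos: [573.0, 310.5, 110.1]
orientation: [2.042, 2.383, 0.012]
ft_force: [0.5, -0.8, 0.6]
width: 29.8
grasp_force: 0.0
dir 1.6283 start [ 599.  -236.3] push len (TCP) 506.7
from [573.  310.5 110.1] shift [-544.4  -58.2    3.2] turn [ 0.0076 -0.003   0.0966]
```

```bash
python3 -m inch '[[[-544,-58,0,0,0,0.097,34],[-544,-58,0,0,0,0.097,34],[-544,-58,0,0,0,0.097,34],[-544,-58,0,0,0,0.097,34],[-544,-58,0,0,0,0.097,34],[-544,-58,0,0,0,0.097,34],[-544,-58,0,0,0,0.097,34],[-544,-58,0,0,0,0.097,34],[-544,-58,0,0,0,0.097,34],[-544,-58,0,0,0,0.097,34],[-544,-58,0,0,0,0.097,34],[-544,-58,0,0,0,0.097,34],[-544,-58,0,0,0,0.097,34],[-544,-58,0,0,0,0.097,34],[-544,-58,0,0,0,0.097,34],[-544,-58,0,0,0,0.097,34]]]'
python3 - <<'E'
from h import *
s,a=plan((595.6,-176.4),(-8,-18)); go(*s,25,a); shot('wrist','w5.png')
E
```

```text
t: 13.85
ee_pos: [596.6, -235.0, 105.1]
orientation: [-2.154, -2.287, 0.0]
ft_force: [0.6, -0.9, 0.6]
width: 30.0
grasp_force: 0.0
dir 1.6283 start [ 599.  -236.3] push len (TCP) 506.7
from [ 596.6 -235.   105.1] shift [-1.5  2.4 80.1] turn [-0.0004 -0.0002  0.0023]
```

View pics/w5.png

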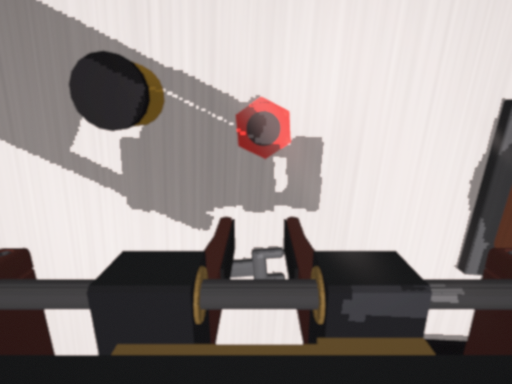

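Red is at (263,127), 3 mm off the tool axis. The tin (110,90) is well to the side and the wrench is behind the fingers. I'll push.

```bash
python3 -m inch '[[[7,3,45,0,0,0,34],[7,3,77,0,0,0,34],[7,3,80,0,0,0,34],[12,3,80,0,0,0,34],[20,3,80,0,0,0,34],[30,3,80,0,0,0,34],[40,3,80,0,0,0,34],[52,3,80,0,0,0,34],[64,3,80,0,0,0,34],[76,3,80,0,0,0,34],[88,3,80,0,0,0,34],[100,3,80,0,0,0,34],[112,3,80,0,0,0,34],[124,3,80,0,0,0,34],[136,3,80,0,0,0,34],[148,3,80,0,0,0,34],[160,3,80,0,0,0,34],[170,3,80,0,0,0,34],[176,3,80,0,0,0,34],[178,3,80,0,0,0,34]]]'
python3 -m inch '[[[6,0,0,0,0,0,34],[16,0,0,0,0,0,34],[28,0,0,0,0,0,34],[40,0,0,0,0,0,34],[52,0,0,0,0,0,34],[64,0,0,0,0,0,34],[76,0,0,0,0,0,34],[88,0,0,0,0,0,34],[100,0,0,0,0,0,34],[112,0,0,0,0,0,34],[124,0,0,0,0,0,34],[136,0,0,0,0,0,34],[148,0,0,0,0,0,34],[158,0,0,0,0,0,34],[167,0,0,0,0,0,34],[174,0,0,0,0,0,34],[179,0,0,0,0,0,34],[182,0,0,0,0,0,34],[182,0,0,0,0,0,34]]]'
python3 - <<'E'
from h import *
o=status.get_obs(); print(tr(o['ee_pos'])); s,a=plan((595.6,-176.4),(-8,-18)); g=w(-8,-18); go(g[0]-28*np.cos(a),g[1]-28*np.sin(a),25,a); shot('wrist','w6.png')
E
```

```text
t: 15.9
ee_pos: [589.1, -57.7, 25.1]
orientation: [-2.155, -2.285, 0.0]
ft_force: [0.4, -2.4, 1.3]
width: 29.7
grasp_force: 1.4
t: 17.8
ee_pos: [578.7, 123.5, 25.1]
orientation: [-2.156, -2.285, -0.0]
ft_force: [0.2, -0.4, -0.4]
width: 29.8
grasp_force: 0.0
(np.float64(-171.3), np.float64(-78.9))
dir 1.6283 start [ 599.  -236.3] push len (TCP) 506.7
from [578.7 123.5  25.1] shift [ 1.463e+02 -2.000e-01  1.000e-01] turn [-0.0001 -0.0001  0.0007]
```

View pics/w6.png

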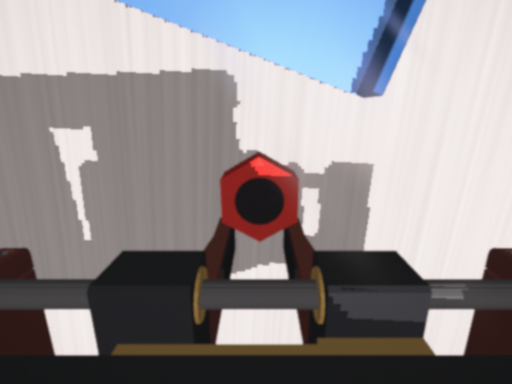

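Red at (259,200) is cradled, and the far wall's end at (365,90) is well clear of its path. The last push is 145 mm, followed by backing off, lifting and moving aside.

```bash
python3 -m inch '[[[6,0,0,0,0,0,34],[16,0,0,0,0,0,34],[28,0,0,0,0,0,34],[40,0,0,0,0,0,34],[52,0,0,0,0,0,34],[64,0,0,0,0,0,34],[76,0,0,0,0,0,34],[88,0,0,0,0,0,34],[100,0,0,0,0,0,34],[112,0,0,0,0,0,34],[122,0,0,0,0,0,34],[131,0,0,0,0,0,34],[138,0,0,0,0,0,34],[143,0,0,0,0,0,34],[145,0,0,0,0,0,34],[145,0,0,0,0,0,34]]]'
python3 -m inch '[[[-10,0,0,0,0,0,34],[-15,0,-45,0,0,0,34],[-15,0,-90,0,0,0,34],[-60,0,-120,0,0,0,34],[-110,0,-120,0,0,0,34],[-160,0,-120,0,0,0,34],[-210,0,-120,0,0,0,34],[-250,0,-120,0,0,0,34],[-250,0,-120,0,0,0,34],[-250,0,-120,0,0,0,34]]]'
python3 - <<'E'
from h import *
d=shot('top','t9.png'); i=cv2.imread('pics/t9.png')[155:250,140:400]; cv2.imwrite('pics/c9.png',cv2.resize(i,None,fx=3,fy=3,interpolation=cv2.INTER_CUBIC))
E
```

```text
t: 19.45
ee_pos: [570.3, 268.1, 25.2]
orientation: [-2.156, -2.285, -0.0]
ft_force: [0.6, 0.1, -0.7]
width: 29.9
grasp_force: 0.0
t: 20.45
ee_pos: [584.5, 16.8, 145.2]
orientation: [-2.16, -2.281, -0.0]
ft_force: [0.2, -0.3, 0.3]
width: 29.9
grasp_force: 0.0
```

View pics/c9.png

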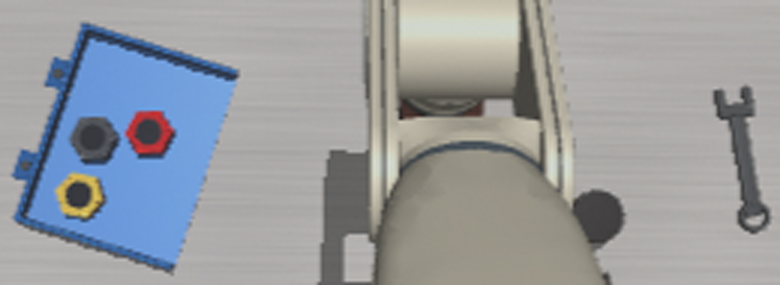

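All three nuts lie flat and well inside the tray: steel (95,140), red (150,133), brass (80,195). The tin and wrench haven't moved.

```bash
python3 -c "from workcell import ctrl; print(ctrl.close_job())"
```

```text
the job is handed in; nothing more can be done
None
```

I swept all three nuts into the tray, where they lie flat and wholly inside its walls, and nothing else on the bench was touched; the job was handed in after about 20.5 s of the 61 s allowed.

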